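# Find the rocking corner of the till printer's base plate and press its levelling tab flat

### The arm

A 6-joint arm with a two-finger parallel gripper is mounted at the origin on the work surface. World frame = base frame: x ahead of the robot, y to its left, z up, the work surface at z = 0. Lengths are in m, angles in degrees, forces in N, time in s.
With the tool pointing down it reaches from about 0.35 to 0.975 m from the base axis. Payload 17.4 kg.
Tool frame: the origin (TCP) lies at the very end of the fingers, on their centre line; the grasp point (between the pads) lies 19 mm behind it; z points along the fingers, y is the direction in which the jaws open and shut (so a half turn about z gives the same grasp; the last joint's range is limited). The gripper opens to 85 mm and grips with 20 to 120 N. Pads are 22 mm wide; open, the fingers measure 114 mm over their backs; the gripper's body (76 mm by 85 mm) begins 54 mm behind the grasp point. The pads swing forward as they close: fully open they stand 13 mm farther back than shut.
Start: joints at [-79.057, 6.646, 82.598, -0, 90.757, -2.166], TCP at [0.153, -0.657, 0.231] pointing down, gripper open.
Joint ranges: [-162.19, 162.19], [-47.58, 125.68], [4.15, 143.07], [-65.23, 245.23], [0.69, 171.88], [-170.13, 170.13]. Speed limits (degrees/s): [108.29, 108.29, 127.2, 180, 180, 180].

### API

Orientations are given as a 3x3 rotation matrix whose columns are the frame's x, y, z axes.
In Python, from bench import manip gives the robot as it stands.
- The arm moves only by the shell command python3 -m pendant 'ROWS'. ROWS is JSON, a list of rows, each a list of 7 numbers: the shift along the world's x, y, z in m, then the turn, a rotation vector about the world's x, y, z in rad, then the finger opening in m, from 0 to 0.0854. In form: [[tx, ty, tz, wx, wy, wz, fingers], ...]. A call has 1 to 12 rows; each row is the pose to reach, as a shift and turn from the pose commanded when the call began; what a row does not reach only later rows make up. A row lasts 1/8 s, in which the tool goes at most 62.5 mm and 10.7 degrees, less where a joint would pass 70% of its speed; a pose out of reach is approached as far as the arm can. A call with a gripper value outside its range is refused whole. The fingers move at their own pace and stop on an object; the grip force is fixed at half the most. Time passes only in rows, so rows that repeat a pose let the fingers close. It gives the time, the measured TCP pose, the force and the opening at its end, in the units of the state.
- manip.observe(): the state, without advancing time (a new reading comes with each control period).
- manip.snapshot(name): name is "side" or "top" or "wrist"; returns the picture (420x560x3 uint8, red, green, blue); there is no depth.
- manip.get_calibration(name): a dict with "mtx" (3x3 intrinsics, pixels), "R" (3x3) and "t" (3): a world point X has camera coordinates R X + t; the wrist camera has in their place "mount" (4x4, takes a point from camera to tool coordinates, whose origin is the TCP and whose axes are the flange's). Camera axes: x right, y down, z forward; pixel columns grow to the right and rows downward; lengths in m; the calibration is good to about 2 mm. A picture is of the moment at which its call begins: read the wrist's pose just before it. get_calibration takes no time and is no camera call.
- manip.job_done(): hands the job in, once; it reports no verdict.
The state is a dict: "clock": time; "q": joint angles; "dq": joint speeds; "tau": joint torques, N m; "eef_pos": TCP position; "ee_rot": TCP orientation; "ft_force": force on the tool from outside, world axes, zero at the start; "ft_torque": the same for the moment, N m; "width": finger opening in m.
Only numpy, scipy, OpenCV 4.12 (cv2) and the standard library are available. Lean on these libraries where they do the work, as an engineer would, in place of code of your own. Each camera call takes 0.05 s, during which the arm holds its last target.

### The job

The small printer's base plate rocks at one of its four corners. With closed fingertips press down on the plate's corners, one after another, until you find the one that sinks; then press the orange levelling tab of that corner fully flat on its ledge, and leave the other three tabs standing up. Only press: do not lift or shift the printer, leave the mug, glue bottle and eraser where they are, and finish clear of everything.

Things in the scene. Friction and masses are not known exactly. Their poses are not given: they have to be found in the camera images.
- tray: Grey metal mounting tray fixed to the table, 220 (its x) x 380 (its y) x 8 mm; it carries everything below. Origin: centre of its underside, on the table. Its x axis points roughly away from the robot (turned at most 0.22 rad), its y axis to the left, z up.
- plate: Bare aluminium base plate of a small black till printer, 210 (x) x 220 (y) x 8 mm, origin at the middle of its underside, axes as the tray's. It lies loose on four rubber feet, each 80 mm from its middle in x and in y. Together 1.4 kg (0.8 to 1.2 times). Three feet are firm (under 1.5 mm give at 15 N); at the fourth, any one and alike to look at, about 7 N sinks the corner 5 mm; it springs back.
- plate_mid (a point): Middle of the plate's top face, 42 mm above the table. The printer, 115 (x) x 120 (y) mm, stands on it and rises to 54 mm above the plate's top face, a paper strip to 64 mm.
- corner_near_left (a point): Black dot, 16 mm across, on the plate's top face at its near left corner (near and far as seen from the robot): the spot to press when testing this corner. In the plate's frame -85 mm in x, +90 mm in y from the middle. 20 mm from the plate's edges.
- corner_near_right (a point): Black dot, 16 mm across, on the plate's top face at its near right corner (near and far as seen from the robot): the spot to press when testing this corner. In the plate's frame -85 mm in x, -90 mm in y from the middle. 20 mm from the plate's edges.
- corner_far_left (a point): Black dot, 16 mm across, on the plate's top face at its far left corner (near and far as seen from the robot): the spot to press when testing this corner. In the plate's frame +85 mm in x, +90 mm in y from the middle. 20 mm from the plate's edges.
- corner_far_right (a point): Black dot, 16 mm across, on the plate's top face at its far right corner (near and far as seen from the robot): the spot to press when testing this corner. In the plate's frame +85 mm in x, -90 mm in y from the middle. 20 mm from the plate's edges.
- tab_near_left (a joint): Orange levelling tab of the near left corner: a rocker 24 mm wide, 6 mm thick, pivoting 24 mm above the table, 115 mm +y of the tray's centre, reaching 70 mm outward. Rad: 0 to 0.02 outer end raised, 0.35 flat on its ledge. Moves under about 8 N, stays where left. Flat, it jacks up a loose corner (bears 15 N there). At a firm corner it jams near 0.1 and stays bent.
- tab_near_left_press (a point): Middle of the yellow patch on top of the near left orange tab, 50 mm outward (+y of the tray) of its pivot: the spot to push down. About 44 mm above the table while the tab stands up, 27 mm when flat (it goes down 17 mm and outward 3 mm). The black ledge under it is 34 x 52 mm, top 21 mm above the table.
- tab_near_right (a joint): Orange levelling tab of the near right corner: a rocker 24 mm wide, 6 mm thick, pivoting 24 mm above the table, 115 mm -y of the tray's centre, reaching 70 mm outward. Rad: 0 to 0.02 outer end raised, 0.35 flat on its ledge. Moves under about 8 N, stays where left. Flat, it jacks up a loose corner (bears 15 N there). At a firm corner it jams near 0.1 and stays bent.
- tab_near_right_press (a point): Middle of the yellow patch on top of the near right orange tab, 50 mm outward (-y of the tray) of its pivot: the spot to push down. About 44 mm above the table while the tab stands up, 27 mm when flat (it goes down 17 mm and outward 3 mm). The black ledge under it is 34 x 52 mm, top 21 mm above the table.
- tab_far_left (a joint): Orange levelling tab of the far left corner: a rocker 24 mm wide, 6 mm thick, pivoting 24 mm above the table, 115 mm +y of the tray's centre, reaching 70 mm outward. Rad: 0 to 0.02 outer end raised, 0.35 flat on its ledge. Moves under about 8 N, stays where left. Flat, it jacks up a loose corner (bears 15 N there). At a firm corner it jams near 0.1 and stays bent.
- tab_far_left_press (a point): Middle of the yellow patch on top of the far left orange tab, 50 mm outward (+y of the tray) of its pivot: the spot to push down. About 44 mm above the table while the tab stands up, 27 mm when flat (it goes down 17 mm and outward 3 mm). The black ledge under it is 34 x 52 mm, top 21 mm above the table.
- tab_far_right (a joint): Orange levelling tab of the far right corner: a rocker 24 mm wide, 6 mm thick, pivoting 24 mm above the table, 115 mm -y of the tray's centre, reaching 70 mm outward. Rad: 0 to 0.02 outer end raised, 0.35 flat on its ledge. Moves under about 8 N, stays where left. Flat, it jacks up a loose corner (bears 15 N there). At a firm corner it jams near 0.1 and stays bent.
- tab_far_right_press (a point): Middle of the yellow patch on top of the far right orange tab, 50 mm outward (-y of the tray) of its pivot: the spot to push down. About 44 mm above the table while the tab stands up, 27 mm when flat (it goes down 17 mm and outward 3 mm). The black ledge under it is 34 x 52 mm, top 21 mm above the table.
- mug_mid (a point): Blue mug, 76 mm across, 85 mm high, on the table left of the tray; the point is on its axis 42 mm up. Leave alone.
- glue_mid (a point): White glue bottle with orange cap, 42 mm across, 100 mm high, on the table right of the tray; the point is on its axis half-way up. Leave alone.
- eraser_mid (a point): Green eraser, 45 x 22 x 12 mm, lying on the tray between the two left tabs; the point is its centre. Leave alone.

How it is judged:
By the outcome, as a careful person would: the job done as asked, in the order asked, and still so for the second after the job is handed in, with the robot touching nothing.
It also fails if it takes over 54 s, if anything falls off the work surface, if the arm or the gripper's body presses on something with over 40 N, if the wrist force passes 120 N, or if a joint passes its speed limit or range.

## Working session

There is one attempt and no reset: what is moved stays moved. The work goes in short steps, Python scripts to look and compute and a shell command to move; the robot and the scene stay as the last step left them, time stands still between calls to the robot, and variables do not carry over. Pictures are saved under pics/ and viewed, and the job is handed in when it is done.

```bash
mkdir -p pics; ls
python3 - <<'E'
from bench import manip
import cv2,numpy as np
s=manip.observe();print(s)
for n in("side","top"):
    im=manip.snapshot(n);cv2.imwrite(f"pics/{n}0.png",im[:,:,::-1])
    c=manip.get_calibration(n);print(n,np.round(c["mtx"],1).tolist(),np.round(c["R"],3).tolist(),np.round(c["t"],3))
print(manip.get_calibration("wrist"))
E
```

```text
pics
{'clock': 0.0, 'q': array([-7.90568332e+01,  6.67423981e+00,  8.26355291e+01, -4.60515441e-05,
        9.07563733e+01, -2.16640870e+00]), 'dq': array([ 0.00041989,  0.02141051,  0.04884436, -0.00149276,  0.01368986,
       -0.05608601]), 'tau': array([-1.20507211e-03, -7.31990433e+01, -6.32494140e+01, -3.34679271e-05,
        6.25214539e-03, -2.28079699e-05]), 'eef_pos': array([ 0.15304754, -0.65722663,  0.23056317]), 'ee_rot': array([[ 9.73938082e-01,  2.26813943e-01, -2.19934753e-04],
       [ 2.26814045e-01, -9.73937423e-01,  1.13325543e-03],
       [ 4.28354458e-05, -1.15360491e-03, -9.99999334e-01]]), 'ft_force': array([0.24756898, 1.55091144, 0.88128533]), 'ft_torque': array([-0.04688513, -0.06505282, -0.00804298]), 'width': 0.08498597116333746}
side [[496.5, 0.0, 278.9], [0.0, 496.5, 206.8], [0.0, 0.0, 1.0]] [[-0.979, -0.205, 0.01], [-0.154, 0.702, -0.696], [0.136, -0.682, -0.718]] [0.565 0.125 0.984]
top [[432.8, 0.0, 281.4], [0.0, 432.8, 203.6], [0.0, 0.0, 1.0]] [[0.05, -0.999, -0.001], [-0.977, -0.049, -0.205], [0.205, 0.011, -0.979]] [-0.007  0.569  0.96 ]
{'mtx': array([[350.58418121,   0.        , 275.22406723],
       [  0.        , 350.58418121, 211.33550904],
       [  0.        ,   0.        ,   1.        ]]), 'mount': array([[-4.50274528e-04, -9.54244934e-01, -2.99025758e-01,
         7.70297835e-02],
       [ 9.99999416e-01, -1.35938793e-04, -1.07199916e-03,
        -6.62924983e-04],
       [ 9.82300563e-04, -2.99026066e-01,  9.54244438e-01,
        -1.42652206e-01],
       [ 0.00000000e+00,  0.00000000e+00,  0.00000000e+00,
         1.00000000e+00]])}
```

View pics/side0.png

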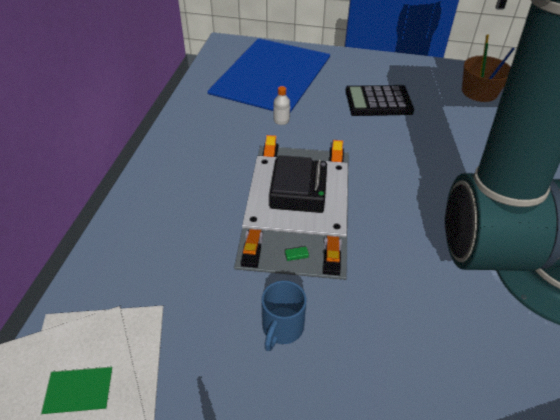

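View pics/top0.png

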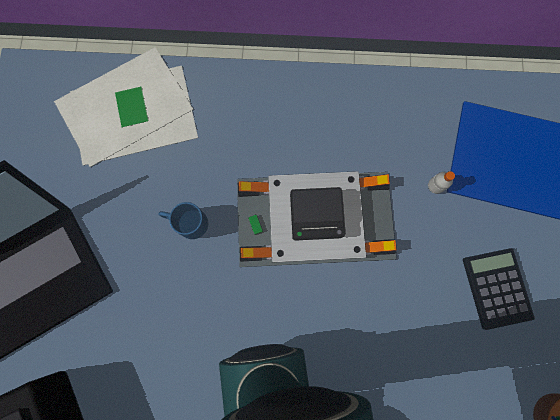

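Run:
```python
import cv2
im=cv2.imread("pics/top0.png")
cv2.imwrite("pics/top0a.png",cv2.resize(im[110:310,200:460],None,fx=3,fy=3,interpolation=cv2.INTER_CUBIC))
im=cv2.imread("pics/side0.png")
cv2.imwrite("pics/side0a.png",cv2.resize(im[60:290,60:380],None,fx=2.5,fy=2.5,interpolation=cv2.INTER_CUBIC))
```

```text
(no output)
```

Both views show the plate with four black dots, the printer, four orange tabs (two left, two right of the plate), the green eraser, and the mug on the left and glue on the right. I'll enlarge them to read the pixels.

View pics/top0a.png

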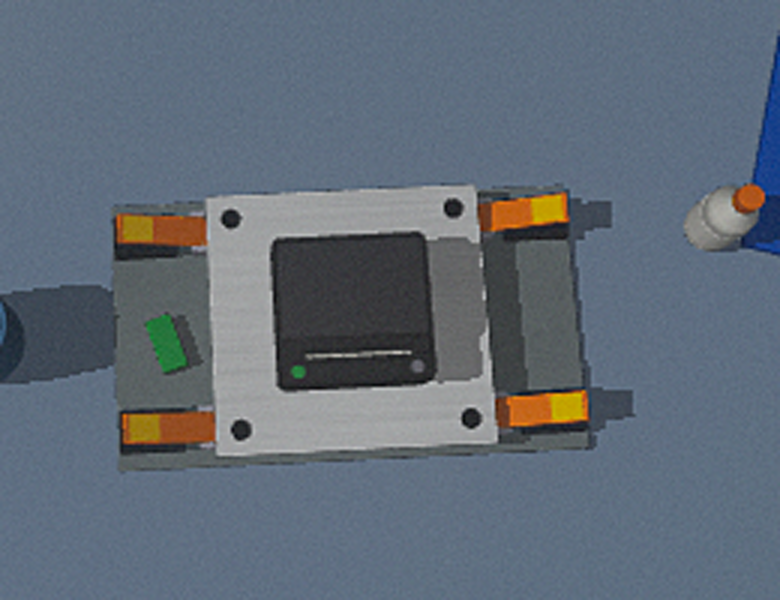

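View pics/side0a.png

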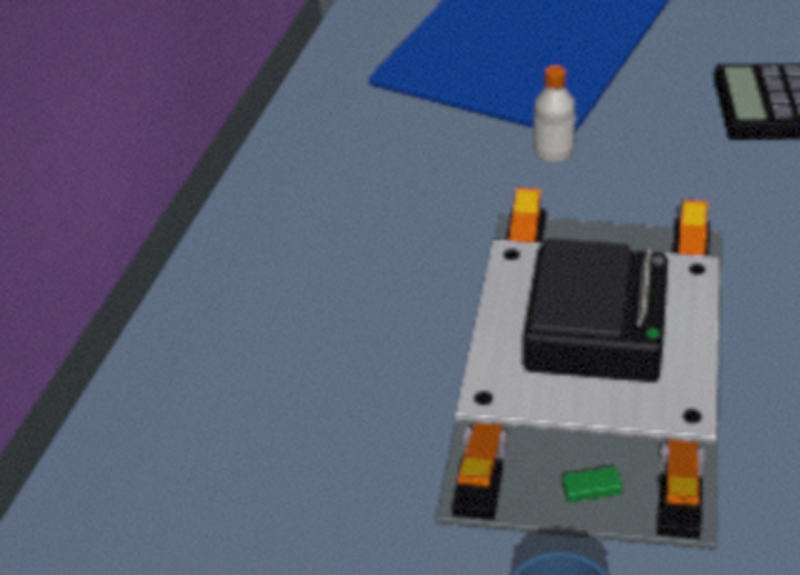

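```bash
cat > h.py <<'E'
from bench import manip
import numpy as np, cv2
def cam(n):
    c=manip.get_calibration(n); return c["mtx"],np.array(c["R"]),np.array(c["t"])
def ray(n,uv):
    K,R,t=cam(n); d=R.T@np.linalg.solve(K,[uv[0],uv[1],1]); return -R.T@t,d/np.linalg.norm(d)
def tri(a,b):
    o1,d1=a;o2,d2=b
    s=np.linalg.lstsq(np.c_[d1,-d2],o2-o1,rcond=None)[0]
    p,q=o1+s[0]*d1,o2+s[1]*d2
    return (p+q)/2,np.linalg.norm(p-q)
def atz(r,z): o,d=r; return o+d*(z-o[2])/d[2]
E
python3 - <<'E'
from h import *
T=dict(cNL=(241,429),cNR=(472,418),cFL=(231,219),cFR=(454,208),tNL=(141,429),tNR=(570,408),tFL=(135,230),tFR=(549,210))
S=dict(cNL=(692,416),cNR=(697,269),cFL=(484,398),cFR=(512,254),tNL=(683,488),tNR=(694,214),tFL=(477,471),tFR=(528,201))
P={}
for k in T:
    a=ray("top",((T[k][0]+.5)/3-.5+200,(T[k][1]+.5)/3-.5+110)); b=ray("side",((S[k][0]+.5)/2.5-.5+60,(S[k][1]+.5)/2.5-.5+60))
    p,e=tri(a,b); z=.042 if k[0]=='c' else .044
    P[k]=atz(a,z)
    print(k,p.round(4),round(e,4),"top@z",atz(a,z)[:2].round(4),"side@z",atz(b,z)[:2].round(4))
E
```

```text
cNL [0.4549 0.0193 0.0427] 0.0001 top@z [0.455  0.0193] side@z [0.4548 0.0187]
cNR [ 0.4727 -0.1603  0.0424] 0.0004 top@z [ 0.4726 -0.1603] side@z [ 0.4729 -0.1608]
cFL [0.6234 0.036  0.0426] 0.0004 top@z [0.6233 0.036 ] side@z [0.6237 0.0354]
cFR [ 0.6412 -0.1432  0.0434] 0.0003 top@z [ 0.6414 -0.1434] side@z [ 0.6418 -0.1448]
tNL [0.4515 0.0968 0.0455] 0.0015 top@z [0.4509 0.097 ] side@z [0.4522 0.0955]
tNR [ 0.4847 -0.2363  0.0441] 0.0014 top@z [ 0.484  -0.2362] side@z [ 0.4854 -0.2365]
tFL [0.6101 0.1125 0.0436] 0.0003 top@z [0.6098 0.1125] side@z [0.6101 0.1128]
tFR [ 0.6428 -0.2191  0.046 ] 0.0006 top@z [ 0.643  -0.2195] side@z [ 0.6437 -0.2216]
```

The triangulated heights (43 and 44 to 46 mm) and the dot spacing (180 and 169 mm) match the text. The tray is turned about -0.1 rad... Next I move above the near right corner with the fingers closed.

```bash
python3 -m pendant '[[0.06,0.093,-0.01,0,0,-0.02,0],[0.1,0.155,-0.02,0,0,-0.05,0],[0.14,0.217,-0.03,0,0,-0.08,0],[0.18,0.28,-0.05,0,0,-0.1,0],[0.22,0.342,-0.07,0,0,-0.13,0],[0.26,0.404,-0.08,0,0,-0.13,0],[0.29,0.451,-0.09,0,0,-0.13,0],[0.32,0.497,-0.1,0,0,-0.13,0],[0.32,0.497,-0.13,0,0,-0.13,0],[0.32,0.497,-0.15,0,0,-0.13,0],[0.32,0.497,-0.165,0,0,-0.13,0],[0.32,0.497,-0.165,0,0,-0.13,0]]'
```

```text
clock: 1.6
eef_pos: [0.4724, -0.1604, 0.0654]
ee_rot: [[0.995, 0.099, -0.002], [0.099, -0.995, 0.001], [-0.002, -0.001, -1.0]]
ft_force: [-1.5, 0.4, -0.1]
width: -0.0001
```

```bash
python3 -m pendant '[[0,0,-0.01,0,0,0,0],[0,0,-0.018,0,0,0,0],[0,0,-0.02,0,0,0,0],[0,0,-0.021,0,0,0,0],[0,0,-0.022,0,0,0,0],[0,0,-0.022,0,0,0,0]]'
python3 - <<'E'
from h import *
cv2.imwrite("pics/side1.png",cv2.resize(manip.snapshot("side")[100:240,180:380],None,fx=4,fy=4)[:,:,::-1])
E
```

```text
clock: 2.35
eef_pos: [0.4731, -0.1604, 0.0444]
ee_rot: [[0.995, 0.099, 0.0], [0.099, -0.995, -0.0], [0.0, 0.0, -1.0]]
ft_force: [-0.1, 0.4, 0.7]
width: -0.0003
```

View pics/side1.png

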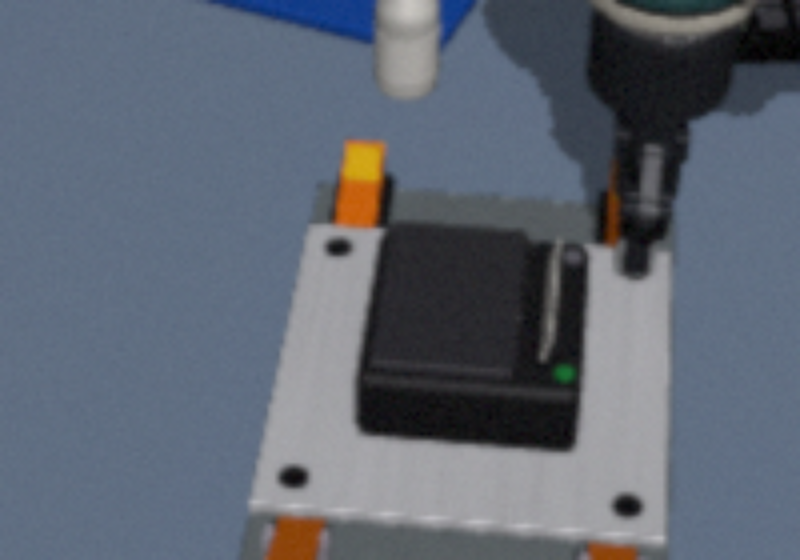

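The fingertips (crop about 637,265) stand right over the near-right dot. I press down in small steps.

```bash
python3 -m pendant '[[0,0,-0.001,0,0,0,0],[0,0,-0.002,0,0,0,0],[0,0,-0.003,0,0,0,0],[0,0,-0.003,0,0,0,0]]'
```

```text
clock: 2.9
eef_pos: [0.4731, -0.1604, 0.042]
ee_rot: [[0.995, 0.099, -0.0], [0.099, -0.995, -0.0], [-0.0, -0.0, -1.0]]
ft_force: [-5.8, 2.3, 9.6]
width: -0.0001
```

```bash
python3 -m pendant '[[0,0,-0.0005,0,0,0,0],[0,0,-0.0005,0,0,0,0],[0,0,-0.0005,0,0,0,0]]'
```

```text
clock: 3.28
eef_pos: [0.4732, -0.1604, 0.0419]
ee_rot: [[0.995, 0.099, 0.0], [0.099, -0.995, -0.0], [0.0, 0.0, -1.0]]
ft_force: [-8.8, 3.0, 16.7]
width: 0.0002
```

The near right corner is firm (16.7 N, hardly any sink). Next is the far right corner.

```bash
python3 -m pendant '[[0,0,0.01,0,0,0,0],[0,0,0.028,0,0,0,0],[0.06,0.006,0.028,0,0,0,0],[0.115,0.0115,0.028,0,0,0,0],[0.15,0.015,0.028,0,0,0,0],[0.169,0.0165,0.028,0,0,0,0],[0.169,0.0165,0.015,0,0,0,0],[0.169,0.0165,0.006,0,0,0,0],[0.169,0.0165,0.0045,0,0,0,0],[0.169,0.0165,0.0045,0,0,0,0]]'
```

```text
clock: 4.53
eef_pos: [0.6417, -0.1441, 0.0455]
ee_rot: [[0.995, 0.098, -0.0], [0.098, -0.995, -0.0], [-0.0, 0.0, -1.0]]
ft_force: [-0.4, 0.2, -0.2]
width: 0.0
```

```bash
python3 -m pendant '[[0,0,-0.001,0,0,0,0],[0,0,-0.002,0,0,0,0],[0,0,-0.003,0,0,0,0],[0,0,-0.004,0,0,0,0],[0,0,-0.004,0,0,0,0]]'
```

```text
clock: 5.15
eef_pos: [0.6422, -0.1439, 0.042]
ee_rot: [[0.995, 0.099, 0.0], [0.099, -0.995, -0.0], [0.0, 0.0, -1.0]]
ft_force: [-3.3, 1.5, 7.6]
width: -0.0002
```

```bash
python3 -m pendant '[[0,0,-0.0008,0,0,0,0],[0,0,-0.0008,0,0,0,0],[0,0,-0.0008,0,0,0,0]]'
```

```text
clock: 5.52
eef_pos: [0.6422, -0.1439, 0.042]
ee_rot: [[0.995, 0.099, 0.0], [0.099, -0.995, -0.0], [0.0, 0.0, -1.0]]
ft_force: [-8.5, 1.2, 14.8]
width: -0.0
```

The far right corner is firm too. Next is the far left.

```bash
python3 -m pendant '[[0,0,0.01,0,0,0,0],[0,0,0.028,0,0,0,0],[-0.006,0.06,0.028,0,0,0,0],[-0.012,0.12,0.028,0,0,0,0],[-0.016,0.16,0.028,0,0,0,0],[-0.018,0.1795,0.028,0,0,0,0],[-0.018,0.1795,0.015,0,0,0,0],[-0.018,0.1795,0.006,0,0,0,0],[-0.018,0.1795,0.0045,0,0,0,0],[-0.018,0.1795,0.0045,0,0,0,0]]'
```

```text
clock: 6.78
eef_pos: [0.6242, 0.0348, 0.0449]
ee_rot: [[0.995, 0.098, -0.0], [0.098, -0.995, -0.0], [-0.0, 0.0, -1.0]]
ft_force: [0.3, -0.4, -0.4]
width: -0.0002
```

```bash
python3 -m pendant '[[0,0,-0.001,0,0,0,0],[0,0,-0.002,0,0,0,0],[0,0,-0.003,0,0,0,0],[0,0,-0.004,0,0,0,0],[0,0,-0.004,0,0,0,0]]'
```

```text
clock: 7.4
eef_pos: [0.6242, 0.0356, 0.0412]
ee_rot: [[0.995, 0.099, 0.0], [0.099, -0.995, -0.0], [0.0, 0.0, -1.0]]
ft_force: [0.2, 0.0, 3.8]
width: 0.0
```

```bash
python3 -m pendant '[[0,0,-0.001,0,0,0,0],[0,0,-0.002,0,0,0,0],[0,0,-0.002,0,0,0,0]]'; python3 -m pendant '[[0,0,-0.001,0,0,0,0],[0,0,-0.002,0,0,0,0],[0,0,-0.002,0,0,0,0]]'
```

```text
clock: 7.78
eef_pos: [0.6242, 0.0357, 0.0391]
ee_rot: [[0.995, 0.099, 0.0], [0.099, -0.995, 0.0], [0.0, -0.0, -1.0]]
ft_force: [-0.5, 0.8, 6.2]
width: 0.0001
clock: 8.15
eef_pos: [0.6243, 0.0357, 0.0372]
ee_rot: [[0.995, 0.099, 0.001], [0.099, -0.995, 0.0], [0.001, -0.0, -1.0]]
ft_force: [0.2, 0.4, 5.6]
width: -0.0
```

The far left corner sinks about 5 mm at 6 N, so that is the loose one. I rise and go over the far left tab.

```bash
python3 -m pendant '[[0,0,0.008,0,0,0,0],[0,0,0.02,0,0,0,0],[0,0,0.038,0,0,0,0],[-0.006,0.04,0.038,0,0,0,0],[-0.013,0.074,0.038,0,0,0,0],[-0.013,0.074,0.026,0,0,0,0],[-0.013,0.074,0.02,0,0,0,0],[-0.013,0.074,0.02,0,0,0,0]]'
python3 - <<'E'
from h import *
a=cv2.resize(manip.snapshot("side")[140:300,200:360],None,fx=3.5,fy=3.5)
cv2.imwrite("pics/side2.png",a[:,:,::-1])
cv2.imwrite("pics/top2.png",cv2.resize(manip.snapshot("top")[150:290,200:300],None,fx=4,fy=4)[:,:,::-1])
E
```

```text
clock: 9.15
eef_pos: [0.611, 0.1088, 0.0566]
ee_rot: [[0.995, 0.098, -0.001], [0.098, -0.995, -0.0], [-0.001, 0.0, -1.0]]
ft_force: [0.3, 1.0, 0.0]
width: -0.0001
```

View pics/side2.png

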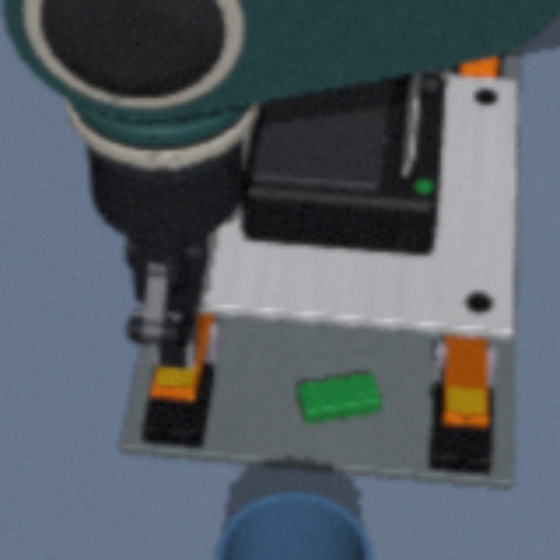

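View pics/top2.png

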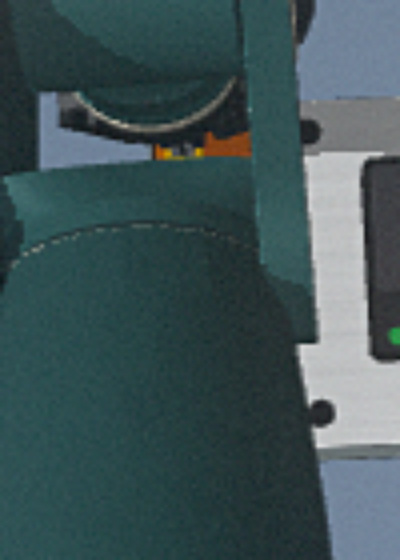

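In the side crop the fingertips stand centred over the tab at about (178,365). I press down.

```bash
python3 -m pendant '[[0,0,-0.004,0,0,0,0],[0,0,-0.007,0,0,0,0],[0,0,-0.01,0,0,0,0],[0,0,-0.013,0,0,0,0],[0,0,-0.016,0,0,0,0],[0,0,-0.018,0,0,0,0]]';python3 -m pendant '[[0,0,-0.002,0,0,0,0],[0,0,-0.004,0,0,0,0],[0,0,-0.006,0,0,0,0],[0,0,-0.008,0,0,0,0],[0,0,-0.008,0,0,0,0]]'
```

```text
clock: 10.0
eef_pos: [0.6116, 0.11, 0.0398]
ee_rot: [[0.995, 0.099, 0.002], [0.099, -0.995, 0.001], [0.002, -0.001, -1.0]]
ft_force: [-0.4, 1.3, 9.1]
width: -0.0001
clock: 10.62
eef_pos: [0.6116, 0.1101, 0.0317]
ee_rot: [[0.995, 0.099, 0.001], [0.099, -0.995, 0.001], [0.002, -0.001, -1.0]]
ft_force: [1.0, 2.5, 5.4]
width: 0.0004
```

```bash
python3 -m pendant '[[0,0,-0.002,0,0,0,0],[0,0,-0.004,0,0,0,0],[0,0,-0.005,0,0,0,0],[0,0,-0.005,0,0,0,0]]'
```

```text
clock: 11.12
eef_pos: [0.6117, 0.1103, 0.0269]
ee_rot: [[0.995, 0.099, 0.002], [0.099, -0.995, 0.001], [0.002, -0.001, -1.0]]
ft_force: [-0.2, 4.4, 6.9]
width: -0.0
```

```bash
python3 -m pendant '[[0,0,-0.001,0,0,0,0],[0,0,-0.001,0,0,0,0],[0,0,-0.001,0,0,0,0]]'; python3 -m pendant '[[0,0,-0.0015,0,0,0,0],[0,0,-0.0015,0,0,0,0],[0,0,-0.0015,0,0,0,0]]'
```

```text
clock: 11.5
eef_pos: [0.6119, 0.1103, 0.0265]
ee_rot: [[0.995, 0.099, 0.002], [0.099, -0.995, 0.001], [0.002, -0.001, -1.0]]
ft_force: [-2.9, 4.6, 13.5]
width: 0.0
clock: 11.88
eef_pos: [0.6121, 0.1103, 0.0259]
ee_rot: [[0.995, 0.099, 0.003], [0.099, -0.995, 0.001], [0.003, -0.001, -1.0]]
ft_force: [-6.4, 3.8, 22.3]
width: 0.0001
```

```bash
python3 -m pendant '[[0,0,-0.0015,0,0,0,0],[0,0,-0.0015,0,0,0,0],[0,0,-0.0015,0,0,0,0]]'; python3 -m pendant '[[0,0,0.003,0,0,0,0],[0,0,0.01,0,0,0,0],[0,0,0.04,0,0,0,0],[0,0,0.09,0,0,0,0],[0,0,0.15,0,0,0,0],[-0.03,0.05,0.17,0,0,0,0],[-0.06,0.1,0.18,0,0,0,0],[-0.1,0.15,0.18,0,0,0,0],[-0.13,0.2,0.18,0,0,0,0],[-0.16,0.25,0.18,0,0,0,0],[-0.18,0.3,0.18,0,0,0,0],[-0.18,0.3,0.18,0,0,0,0]]'
python3 - <<'E'
from h import *
cv2.imwrite("pics/side3.png",cv2.resize(manip.snapshot("side"),None,fx=1.4,fy=1.4)[:,:,::-1])
cv2.imwrite("pics/top3.png",cv2.resize(manip.snapshot("top")[150:290,180:420],None,fx=3.3,fy=3.3)[:,:,::-1])
E
```

```text
clock: 12.25
eef_pos: [0.6123, 0.1104, 0.0254]
ee_rot: [[0.995, 0.099, 0.003], [0.099, -0.995, 0.001], [0.003, -0.001, -1.0]]
ft_force: [-10.1, 2.2, 32.1]
width: -0.0001
clock: 13.75
eef_pos: [0.4294, 0.412, 0.2017]
ee_rot: [[0.995, 0.102, -0.001], [0.102, -0.995, -0.0], [-0.001, 0.0, -1.0]]
ft_force: [0.8, -0.2, 0.0]
width: 0.0002
```

View pics/side3.png

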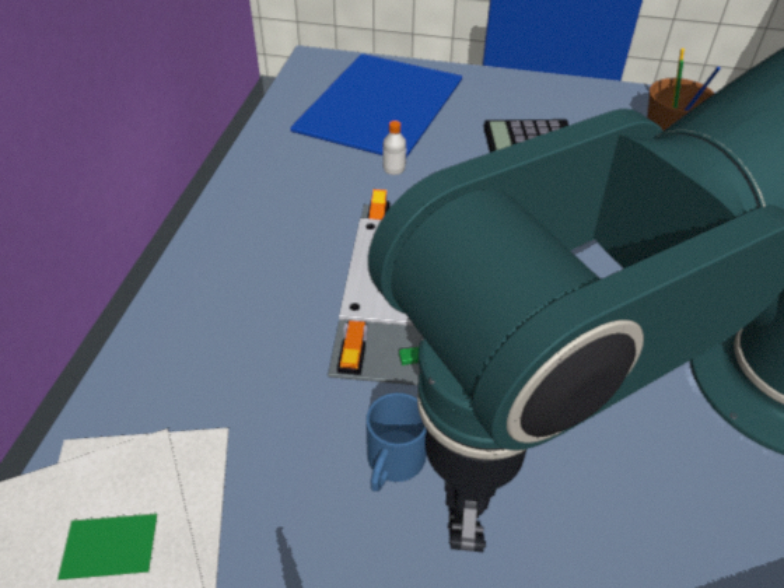

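View pics/top3.png

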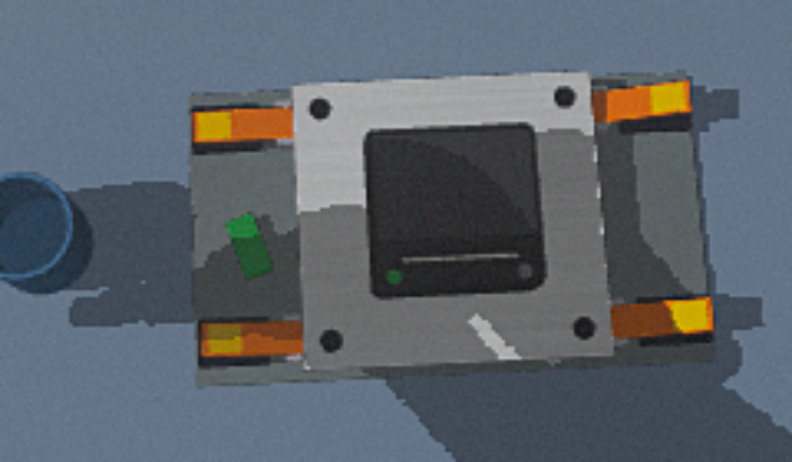

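Printer, mug and eraser look unmoved and the gripper is clear. I enlarge the far-left tab to check it lies flat.

Run:
```python
from h import *
a=manip.snapshot("side")[200:275,225:305]; b=manip.snapshot("top")[165:215,225:305]
a=cv2.resize(a,None,fx=6,fy=6,interpolation=cv2.INTER_CUBIC);b=cv2.resize(b,None,fx=6,fy=6,interpolation=cv2.INTER_CUBIC)
cv2.imwrite("pics/c4.png",np.vstack([b,np.zeros((4,480,3),np.uint8)])[:,:,::-1]);cv2.imwrite("pics/d4.png",a[:,:,::-1])
```

```text
(no output)
```

View pics/c4.png

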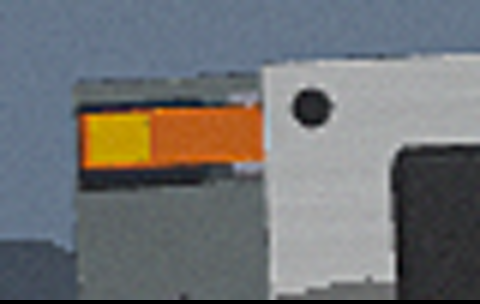

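View pics/d4.png

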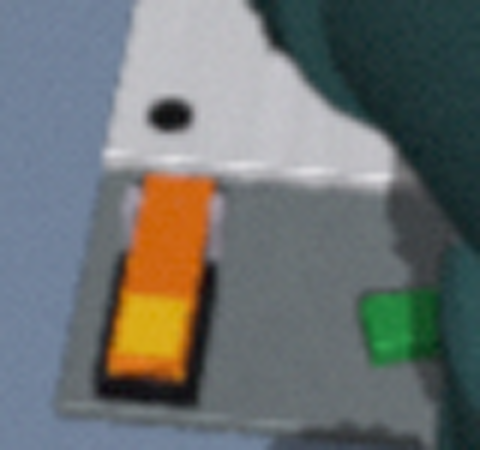

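Run:
```python
from h import *
def f(t,s): 
    return tri(ray("top",((t[0]+.5)/6-.5+225,(t[1]+.5)/6-.5+165)),ray("side",((s[0]+.5)/6-.5+225,(s[1]+.5)/6-.5+200)))
print("tab",f((118,139),(153,327)));print("dot",f((312,107),(171,115)))
s=manip.observe();print(s["clock"],s["ft_force"])
```

```text
tab (array([0.61058102, 0.11486141, 0.02783777]), np.float64(0.0007714999420773191))
dot (array([0.62376943, 0.03617998, 0.04323015]), np.float64(0.00036941608094827663))
13.95 [-0.04218308 -0.17062621  0.76321284]
```

```bash
python3 -c "
from bench import manip
print(manip.job_done())"
```

```text
the job is handed in; nothing more can be done
None
```

The loose corner is the far left one. I pressed its orange tab flat, left the other three tabs untouched, and handed the job in at about 14 s.

- **Corner tests:** With closed fingertips I pressed near right (16.7 N, practically no sink) and far right (14.8 N, no sink). Far left then sank about 5 mm at about 6 N. I stopped there, so near left was not tested.
- **Tab press:** I pushed the far left tab down to its stop, with a peak of about 32 N, then withdrew well clear.
- **Last checks:**
  - The two camera views put the yellow patch at 28 mm height (27 mm expected when flat), about 2 mm further outward than before.
  - The far left dot is within about 1 mm of where it was, so the printer has not shifted there.
  - The eraser and mug showed no change by eye in the top view, and the glue bottle none in the side view. The other three tabs still look raised in the top view, but I did not re-measure any of these.
  - The wrist force was back near zero.

No check failed or disagreed.

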